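# Cover the open movements on the watchmaker's bench for the night

### The arm

A 6-joint arm with a two-finger parallel gripper is mounted at the origin on the work surface. World frame = base frame: x ahead of the robot, y to its left, z up, the work surface at z = 0. Lengths are in mm, angles in degrees, forces in N, time in s.
With the tool pointing down it reaches from about 300 to 850 mm from the base axis. Payload 4.2 kg.
Tool frame: the origin (TCP) lies at the very end of the fingers, on their centre line; the grasp point (between the pads) lies 19 mm behind it (env.grasp_offset is the distance from the TCP to the grasp point, in mm); z points along the fingers, y is the line along which they close (so a half turn about z gives the same grasp; the last joint's range is limited). The gripper opens to 91 mm and grips with 3 to 60 N. Pads are 32 mm wide; open, the fingers measure 118 mm over their backs; the gripper's body (76 mm by 178 mm) begins 60 mm behind the grasp point.
Start: joints at [-1.146, 18.312, 89.639, -0, 72.044, -1.146], TCP at [575.016, 0, 213.976] pointing down, gripper open.
Joint ranges: [-177.97, 177.97], [-48.28, 115.42], [12.27, 149.76], [-77.06, 257.06], [2.81, 150.46], [-146.56, 146.56]. Speed limits (degrees/s): [147.25, 147.25, 180, 180, 180, 180].

### API

Orientations are given as [roll, pitch, yaw] about the fixed x, y, z axes, in that order (R = Rz(yaw) Ry(pitch) Rx(roll)).
In Python, from workcell import env gives the robot as it stands. The module is installed in compiled form; this text tells all that it offers.
- The arm moves only by the tool send_rows, never from a script. Its argument "motion" is a list of rows, each an object of numbers: "tx", "ty", "tz": the shift along the tool's x, y, z in units of 500 mm (1.0 is 500 mm); "rx", "ry", "rz": the turn, a rotation vector about the tool's x, y, z in units of 30 degrees (1.0 is 30 degrees); "gripper": the closure, from -1 (fully open) to 1 (shut). In form: [{"tx": .., "ty": .., "tz": .., "rx": .., "ry": .., "rz": .., "gripper": ..}, ...]. A call has 1 to 12 rows; each row shifts and turns the commanded pose from where the row before left it, along the tool's axes as they then stand; what a row does not reach is not made up. A row lasts 1/8 s, in which the tool goes at most 62.5 mm and 10.7 degrees, less where a joint would pass 70% of its speed; a pose out of reach is approached as far as the arm can. A call with a number of a shift or a turn outside -1 to 1 is refused whole. A call with a gripper value outside its range is refused whole. The fingers move at their own pace and stop on an object; "grip_force" is the grip in N (left out, the last holds). Time passes only in rows, so rows that do not move let the fingers close. It gives the time, the measured TCP pose, the force, the opening and the grip force at its end, in the units of the state.
- env.state(): the state, without advancing time (a new reading comes with each control period).
- env.grab_frame(name): name is "scene" or "side" or "wrist"; returns a dict with "frame" (400x640x3 uint8, red, green, blue), "vertical_fov" (degrees; the focal length in pixels is half the picture's height over the tangent of half this angle, whatever the lens; pixels are square), "cx", "cy" (the principal point, pixels), "k1" (the pictures are not rectified: a ray, as slopes to the right and down, at radius r is drawn at 1 + k1 r^2 times it, then the intrinsics apply), "rvec" (rotation vector, rad) and "tvec" (3), from world to camera coordinates, as OpenCV has them; the wrist camera has in their place "T_tool_cam" (4x4, takes a point from camera to tool coordinates, whose origin is the TCP and whose axes are the flange's). Camera axes: x right, y down, z forward; pixel columns grow to the right and rows downward; lengths in mm; the calibration is good to about 2 mm. A picture is of the moment at which its call begins: read the wrist's pose just before it. There is no depth.
- env.job_done(): hands the job in; it is judged then, once.
The state is a dict: "time_s": time; "qpos": joint angles; "qvel": joint speeds; "effort": joint torques, N m; "ee_pos": TCP position; "ee_rot": TCP orientation; "force": force on the tool from outside, world axes, zero at the start; "torque": the same for the moment, N m; "gripper_width": finger opening in mm; "gripper_force": force on a finger pad.
Only numpy, scipy, OpenCV 4.12 (cv2) and the standard library are available. Lean on these libraries where they do the work, as an engineer would, in place of code of your own. Each camera call takes 0.05 s, during which the arm holds its last target. There are 200 camera calls.

### The job

Close up the watchmaker's bench for the night: put each of the four clear dust covers over the bare movement it fits, so that all four movements are covered and every cover stands flat on the bench with its movement upright inside. Lower the covers into place rather than dropping them, don't push the movements about or knock them over, and leave the eyeglass and the oil pot where they stand.

Things in the scene. Friction and masses are not known exactly. Their poses are not given: they have to be found in the camera images.
- cover_small: The smallest clear dust cover: an upside-down cup of clear plastic with a steel band round the rim and a black knob on its roof. Inside 44 mm wide, 46 mm high; outside 50 mm wide, roof 49 mm above the rim. Knob: upright cylinder 16 mm in diameter, 22 mm tall, in the middle of the roof, top 71 mm above the rim. Loose, 25 to 130 g. Origin: centre of the rim plane, which stands on the bench; z up.
- cover_medium: The medium clear dust cover: an upside-down cup of clear plastic with a steel band round the rim and a black knob on its roof. Inside 66 mm wide, 52 mm high; outside 72 mm wide, roof 55 mm above the rim. Knob: upright cylinder 16 mm in diameter, 22 mm tall, in the middle of the roof, top 77 mm above the rim. Loose, 25 to 130 g. Origin: centre of the rim plane, which stands on the bench; z up.
- cover_tall: The tall clear dust cover: an upside-down cup of clear plastic with a steel band round the rim and a black knob on its roof. Inside 74 mm wide, 80 mm high; outside 80 mm wide, roof 83 mm above the rim. Knob: upright cylinder 16 mm in diameter, 22 mm tall, in the middle of the roof, top 105 mm above the rim. Loose, 25 to 130 g. Origin: centre of the rim plane, which stands on the bench; z up.
- cover_wide: The widest, low clear dust cover: an upside-down cup of clear plastic with a steel band round the rim and a black knob on its roof. Inside 97 mm wide, 51 mm high; outside 103 mm wide, roof 54 mm above the rim. Knob: upright cylinder 16 mm in diameter, 22 mm tall, in the middle of the roof, top 76 mm above the rim. Loose, 25 to 130 g. Origin: centre of the rim plane, which stands on the bench; z up.
- move_wrist: Wristwatch movement with a white dial facing up, on a small turned brass stand: round, 26 mm across (a 1.5 mm winding stem sticks out at +x), 32 mm high. Loose, 35 to 70 g. Origin: centre of the stand's underside, z up.
- move_pocket: Pocket-watch movement with a white dial facing up, on a turned pale-wood stand: round, 48 mm across at the dial, stand 40 mm across, 42 mm high. Loose, 80 to 170 g. Origin: centre of the stand's underside, z up.
- move_carriage: Carriage-clock movement standing upright: brass base 32 mm (its x) by 44 mm (its y), two brass plates with wheels between them, a steel platform with a balance wheel on top, 70 mm high. Loose, 150 to 310 g. Origin: centre of the underside, z up.
- move_mantel: Mantel-clock movement with a large white dial facing up, between round brass plates on a black foot: 78 mm across at the dial, foot 64 mm, 41 mm high. Loose, 210 to 420 g. Origin: centre of the foot's underside, z up.
- eyeglass: Black watchmaker's eyeglass (loupe), a flared tube 36 mm across and 30 mm high, standing among the covers and movements; not to be disturbed. Loose, 25 g. Origin: centre of the underside.
- oilpot: Small green glass oil pot with a steel lid and knob, 35 mm across, 27 mm high, among the covers and movements; not to be disturbed. Loose, 40 g. Origin: centre of the underside. (Other things among the covers and movements are lower than 30 mm; beside them stands a blower, 96 mm, and along the back and sides equipment up to 130 mm high.)
Mind the look-alikes: they are no part of the job. What is shaped like the cover_tall but green, orange or red is not meant.

How it is judged:
By the outcome, as a careful person would: the job done as asked, in the order asked, and still so for the second after the job is handed in, with the robot touching nothing.
It also fails if it takes over 106 s, if anything falls off the work surface, if the arm or the gripper's body presses on something with over 40 N, if the wrist force passes 120 N, or if a joint passes its speed limit or range.

## Working session

There is one attempt and no reset: what is moved stays moved. The work goes in short steps, Python scripts to look and compute and a tool call to move; the robot and the scene stay as the last step left them, time stands still between calls to the robot, and variables do not carry over. Pictures are saved under pics/ and viewed, at most 14 in all, crops included, and the job is handed in when it is done.

Besides the shell and the picture viewer there is one more tool, called after "Emit:" by a JSON object that holds its "method" and its "body", one argument or row to a line. send_rows: Moves the arm, as the interface text tells. Shifts and turns lie within -1 to 1; 1 stands for 500 mm of shift or 30 degrees of turn. Its arguments: {"type":"object","properties":{"motion":{"type":"array"},"grip_force":{"type":"number"}},"required":["motion"]}

```bash
mkdir -p pics
cat > h.py <<'E'
import numpy as np, cv2
from workcell import env
from scipy.spatial.transform import Rotation as R
def grab(n):
    s=env.state(); f=env.grab_frame(n)
    if n=='wrist':
        T=np.eye(4); T[:3,:3]=R.from_euler('xyz',s['ee_rot'],degrees=True).as_matrix(); T[:3,3]=s['ee_pos']
        C=T@np.array(f['T_tool_cam']); f['Rwc']=C[:3,:3]; f['c']=C[:3,3]
    else:
        Rm=cv2.Rodrigues(np.array(f['rvec'],float))[0]; f['Rwc']=Rm.T; f['c']=-Rm.T@np.array(f['tvec'],float).ravel()
    f['f']=200/np.tan(np.radians(f['vertical_fov'])/2)
    return f
def ray(f,u,v):
    K=np.array([[f['f'],0,f['cx']],[0,f['f'],f['cy']],[0,0,1]])
    p=cv2.undistortPoints(np.array([[[u,v]]],float),K,np.array([f['k1'],0,0,0.]))
    # iterate exact
    d=np.array([(u-f['cx'])/f['f'],(v-f['cy'])/f['f']]); x=d.copy()
    for _ in range(50): x=d/(1+f['k1']*(x@x))
    return f['Rwc']@np.array([x[0],x[1],1])
def onz(f,u,v,z):
    d=ray(f,u,v); return (f['c']+d*(z-f['c'][2])/d[2])[:2]
def px(f,P):
    q=f['Rwc'].T@(np.array(P,float)-f['c']); x=q[:2]/q[2]; x=x*(1+f['k1']*(x@x)); return x*f['f']+[f['cx'],f['cy']]
def save(f,name,box=None,sc=1):
    im=f['frame'][:,:,::-1]
    if box: im=im[box[1]:box[3],box[0]:box[2]]
    cv2.imwrite('pics/'+name,cv2.resize(im,None,fx=sc,fy=sc,interpolation=cv2.INTER_CUBIC))
E
sed -i '/undistortPoints/d;/^    K=/d' h.py
python3 - <<'E'
from h import *
import pickle
for n in('scene','side','wrist'):
    f=grab(n); save(f,n+'0.png',None,1.25); pickle.dump(f,open(n+'0.pkl','wb')); print(n,f['c'],f['Rwc'][:,2],f['vertical_fov'],f['k1'])
print(env.state())
E
```

```text
scene [1270.32939015 -223.87125706 1052.5289681 ] [-0.61070848  0.07453932 -0.78833942] 43.22876887725521 -0.009347711507921715
side [  315.26993085 -1071.23672012   656.71216826] [ 0.17269511  0.81304151 -0.5560035 ] 51.31000890785714 -0.10103290417251902
wrist [574.38402002  67.27904392 384.20281997] [-0.00292334 -0.24678925 -0.96906477] 68.37293913373138 -0.034061984825999966
{'time_s': 0.15, 'qpos': array([-1.14547916e+00,  1.83417657e+01,  8.96879249e+01, -3.52790526e-05,
        7.20443423e+01, -1.14352532e+00]), 'qvel': array([ 0.05278778, -0.05191472, -0.1080022 ,  0.0331598 ,  0.0657173 ,
       -0.02613834]), 'effort': array([-5.72294630e-04, -4.12774551e+01, -2.32154489e+01,  7.26667210e-02,
        4.33494255e-02, -9.00343002e-05]), 'ee_pos': array([5.74635718e+02, 1.22338850e-02, 2.13344507e+02]), 'ee_rot': array([-1.79925981e+02, -1.44393049e-03,  8.99980561e+01]), 'force': array([-0.44050385,  0.30444694, -0.3800532 ]), 'torque': array([ 0.05257344,  0.01447022, -0.00686229]), 'gripper_force': 0.0, 'gripper_width': 91.18882804235083}
```

View pics/scene0.png

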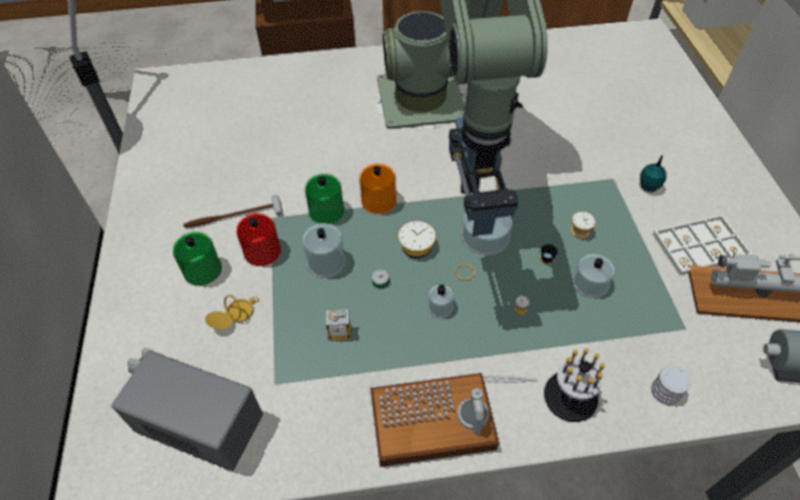

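View pics/side0.png

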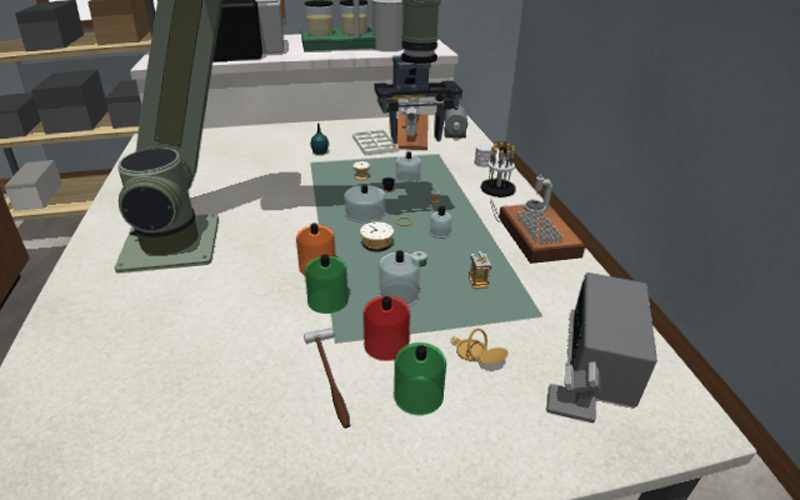

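View pics/wrist0.png

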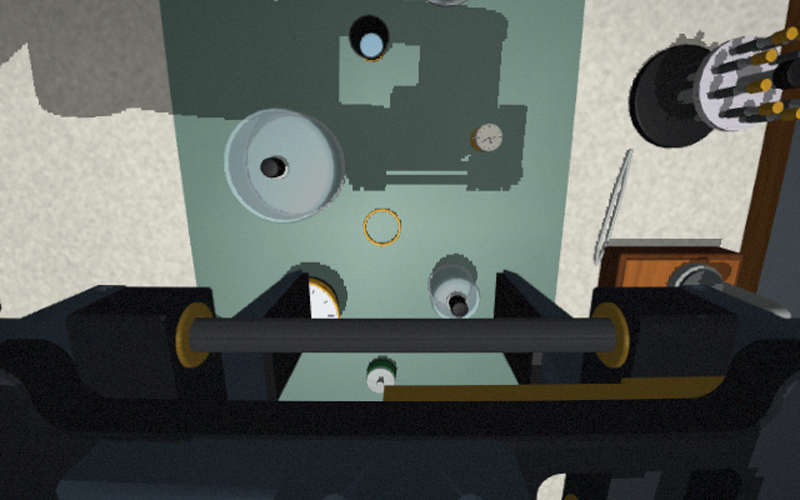

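The scene view (800-wide pixels) shows:
- **Clear covers:** tall (323,250), wide (487,230), small (441,300) and medium (597,275).
- **Movements:** mantel (417,238), pocket (583,224), wrist (521,305) and carriage (338,325).
- **Leave alone:** loupe (548,254) and oil pot (381,278).
- **Look-alikes:** green (325,198) and (197,258), orange (378,188), red (259,240). The clear one at (323,250) is cover_tall, as it is uncoloured.

The side view shows the same items, with the tall cover at (399,275).

```bash
cat > m.py <<'E'
from h import *
import pickle
S=pickle.load(open('scene0.pkl','rb'));D=pickle.load(open('side0.pkl','rb'))
def blob(f,u,v,w,fn):
    u/=1.25;v/=1.25
    x0,y0=int(u-w),int(v-w); im=f['frame'][y0:y0+2*w+1,x0:x0+2*w+1].astype(int)
    m=fn(im).astype(np.uint8); n,l,st,c=cv2.connectedComponentsWithStats(m)
    if n<2: return None
    k=1+np.argmax(st[1:,4]); return c[k]+[x0,y0],st[k]
dark=lambda i:i.max(2)<60
white=lambda i:(i.min(2)>150)&((i.max(2)-i.min(2))<60)
def tri(a,b):
    da,db=ray(S,*a),ray(D,*b)
    A=np.stack([da,-db],1); t=np.linalg.lstsq(A,D['c']-S['c'],rcond=None)[0]
    p,q=S['c']+t[0]*da,D['c']+t[1]*db; return (p+q)/2,np.linalg.norm(p-q)
for n,a,b,h in [('small',(441,289),(442,211),60),('medium',(598,264),(408,156),66),('tall',(322,232),(400,258),94),('wide',(487,212),(365,189),65)]:
    r=[blob(f,*p,9,dark) for f,p in((S,a),(D,b))]
    print(n,[(x[0].round(1),x[1][2:]) if x else None for x in r])
    if all(r): print(*tri(r[0][0],r[1][0]))
    for f,x in zip((S,D),r):
        if x: print('  onz',onz(f,*x[0],h).round(1))
for n,a,b,h in [('wrist',(521,301),(435,193),32),('pocket',(583,219),(361,164),42),('mantel',(417,236),(377,230),41),('eyegl',(548,251),(389,181),26),('oil',(380,276),(419,258),24),('carr',(338,315),(480,257),70)]:
    fn=dark if n=='eyegl' else white
    for f,p in((S,a),(D,b)):
        x=blob(f,*p,16,fn)
        if x: print(n,x[0].round(1),x[1][2:],onz(f,*x[0],h).round(1),'manual',onz(f,p[0]/1.25,p[1]/1.25,h).round(1))
for n,p in[('green',(324,183)),('orange',(377,172)),('red',(257,222)),('blower',(659,160))]: print(n,onz(S,p[0]/1.25,p[1]/1.25,100))
save(S,'c_scene.png',(205,140,345,280),5.7); save(D,'c_side.png',(230,110,410,250),4.2)
E
python3 m.py
```

```text
small [(array([352.9, 231.8]), array([ 5,  8, 32], dtype=int32)), (array([352.8, 168. ]), array([ 6,  8, 39], dtype=int32))]
[627.63094039 -63.10790045  62.73992383] 0.2833183481963929
  onz [625.7 -62.6]
  onz [629.1 -58.7]
medium [(array([478.4, 210.5]), array([ 6,  8, 33], dtype=int32)), (array([326.7, 124.2]), array([ 4,  5, 18], dtype=int32))]
[616.29419746 244.34571515  68.10380457] 1.7137038455184979
  onz [614. 246.]
  onz [617.6 247.5]
tall [(array([256.7, 186.5]), array([ 6,  8, 31], dtype=int32)), (array([319.5, 205. ]), array([ 6,  9, 50], dtype=int32))]
[ 485.03356533 -276.48115043   95.75559284] 2.136052881975124
  onz [ 482.4 -276.1]
  onz [ 486.1 -275.3]
wide [(array([388.7, 169. ]), array([ 19,  19, 309], dtype=int32)), (array([291.1, 151. ]), array([ 5,  7, 29], dtype=int32))]
[462.86992585  58.60633488  72.78770193] 7.385063510382932
  onz [452.1  63.1]
  onz [466.6  67.4]
wrist [362.9 139.8] [ 4  6 16] [730.7 173.9] manual [652.1  77.5]
pocket [466.7 175.6] [ 18  14 195] [485.7 264.7] manual [484.3 264.5]
pocket [283.3 122. ] [ 33  14 281] [476.9 345.6] manual [485.7 262.7]
mantel [333.  187.9] [ 29  23 535] [473.1 -85.2] manual [476.1 -84.3]
mantel [301.2 183.9] [ 27  15 286] [472.2 -89.5] manual [473.2 -90.3]
eyegl [438.7 201.4] [ 14  16 135] [545.1 175.3] manual [543. 175.]
eyegl [310.3 147. ] [10 11 87] [543.9 160.6] manual [549.8 176.4]
oil [303.4 220.8] [12  9 78] [ 551.8 -172.1] manual [ 552.  -170.7]
oil [333.4 203.8] [17  7 66] [ 545.3 -177.4] manual [ 547.3 -190. ]
carr [269.5 254.8] [18 12 72] [ 665.6 -261.8] manual [ 658.4 -259.2]
carr [383.8 208.8] [16 10 51] [ 646.3 -284.9] manual [ 651.2 -271.7]
green [ 354.76346954 -260.50371832]
orange [ 340.15692325 -148.05492373]
red [ 439.99554848 -398.87497071]
blower [396.32208374 447.19810116]
```

View pics/c_scene.png

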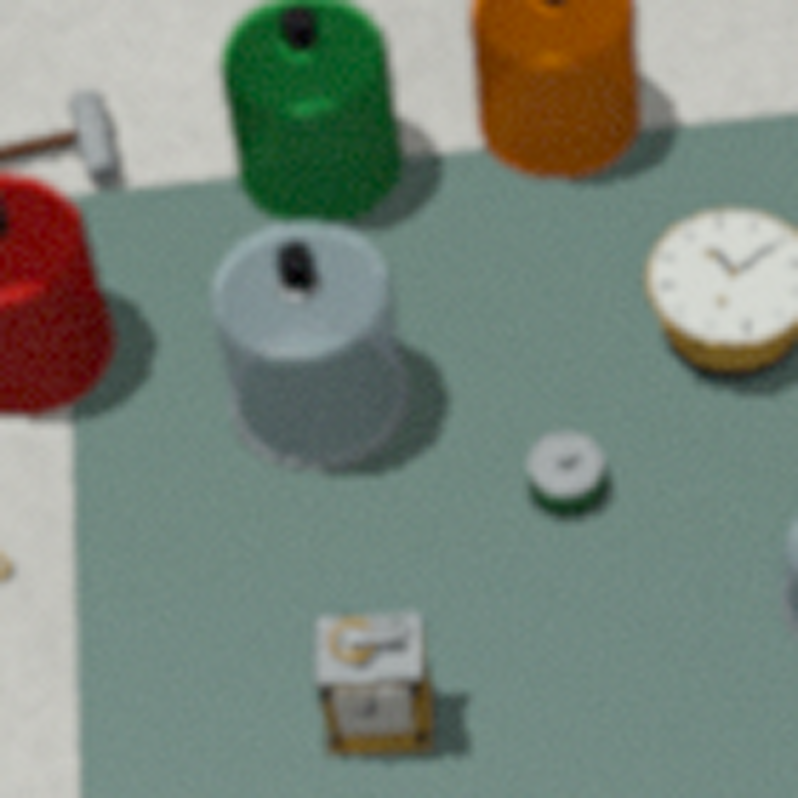

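The crop confirms the uncoloured clear tall cover at crop (300,340), clear of the green, red and orange ones. The carriage movement's top centre is at crop (371,650). In the first wrist view the wide knob is at (269,168), the small knob at (459,308) and the wrist dial at (487,137).

Run:
```python
from h import *
import pickle
W=pickle.load(open('wrist0.pkl','rb'));S=pickle.load(open('scene0.pkl','rb'))
for n,p,h in[('wide',(269,168),76),('small',(459,308),71),('wrist',(488,137),32),('wideroof',(284,165),27),('oil',(381,372),27)]: print(n,onz(W,p[0]/1.25,p[1]/1.25,h).round(1))
print('carr',onz(S,270.1,254,70), [onz(S,205+a/5.7,140+b/5.7,70).round(1) for a,b in((318,617),(420,612),(427,682),(320,686))])
print(onz(S,487/1.25,212/1.25,65), px(W,(616,245,66)))
```

```text
wide [464.2  60.5]
small [625.7 -64.6]
wrist [652.4  87.3]
wideroof [461.3  62.2]
oil [ 550.4 -158.7]
carr [ 663.57048152 -260.33478385] [array([ 645.2, -280.1]), array([ 648.9, -239.5]), array([ 681.5, -239.7]), array([ 677.1, -281.6])]
[454.29468859  64.85137765] [367.50968023 -68.26583956]
```

Emit:
{"method": "send_rows", "body": {
  "motion": [
    {"tx":0.07,"gripper":0.1},
    {"tx":0.08},
    {"tx":0.08},
    {"tx":0.07},
    {},
    {}
  ],
  "grip_force": 15
}}

```text
invalid input at $.motion[0]: expected keys tx, ty, tz, rx, ry, rz, gripper
```

Run:
```python
from h import *
import pickle
W=grab('wrist'); pickle.dump(W,open('wrist1.pkl','wb')); save(W,'wrist1.png',None,1.25)
```

```text
(no output)
```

View pics/wrist1.png

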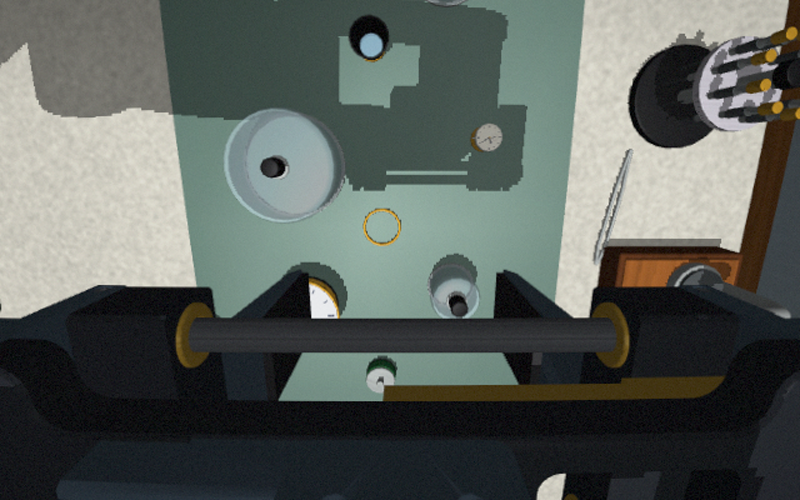

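The arm did not move because every row needs all its keys, so this view is identical to wrist0.

Emit:
{"method": "send_rows", "body": {
  "motion": [
    {"tx":0.07,"ty":0,"tz":0,"rx":0,"ry":0,"rz":0,"gripper":0.1},
    {"tx":0.08,"ty":0,"tz":0,"rx":0,"ry":0,"rz":0,"gripper":0.1},
    {"tx":0.08,"ty":0,"tz":0,"rx":0,"ry":0,"rz":0,"gripper":0.1},
    {"tx":0.07,"ty":0,"tz":0,"rx":0,"ry":0,"rz":0,"gripper":0.1},
    {"tx":0,"ty":0,"tz":0,"rx":0,"ry":0,"rz":0,"gripper":0.1},
    {"tx":0,"ty":0,"tz":0,"rx":0,"ry":0,"rz":0,"gripper":0.1}
  ],
  "grip_force": 15
}}

```text
time_s: 0.95
ee_pos: [574.9, 149.6, 213.7]
ee_rot: [-180.0, 0.0, 90.0]
force: [0.4, -0.3, -0.5]
gripper_width: 41.5
gripper_force: 0.0
```

Run:
```python
from h import *
import pickle
W=grab('wrist'); pickle.dump(W,open('wrist2.pkl','wb')); save(W,'wrist2.png',None,1.25)
```

```text
(no output)
```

View pics/wrist2.png

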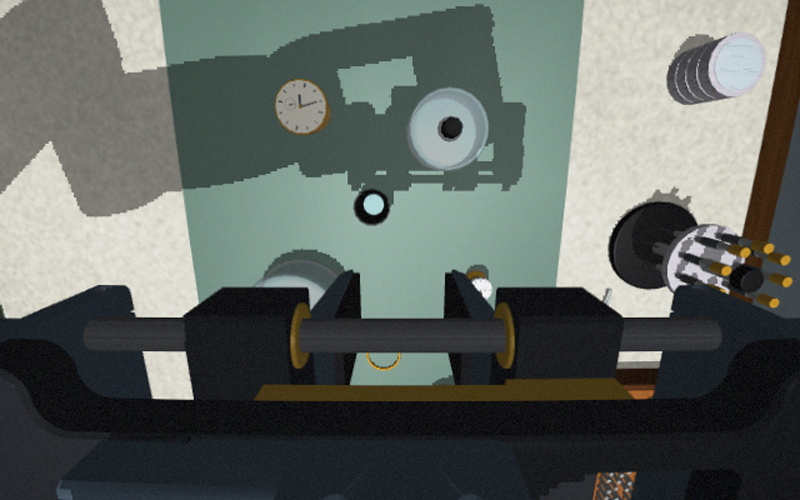

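The medium knob is at (452,127), the pocket dial at (300,106) and the loupe at (372,206).

Run:
```python
from h import *
import pickle
W=pickle.load(open('wrist2.pkl','rb'));W0=pickle.load(open('wrist0.pkl','rb'))
for n,w,p,h in[('med',W,(452,127),77),('pocket',W,(300.5,106),42),('loupe',W,(372,206),30)]: print(n,onz(w,p[0]/1.25,p[1]/1.25,h).round(1))
def comp(w,u,v,r,fn):
    x0,y0=int(u/1.25-r),int(v/1.25-r); im=w['frame'][y0:y0+2*r,x0:x0+2*r].astype(int)
    n,l,st,c=cv2.connectedComponentsWithStats(fn(im).astype(np.uint8)); k=1+np.argmax(st[1:,4]); return c[k]+[x0,y0],st[k]
dk=lambda i:i.max(2)<70
for n,w,p,h in[('med',W,(452,127),70),('wide',W0,(272,167),67),('small',W0,(458,303),62)]:
    c,s=comp(w,*p,13,dk); print(n,c*1.25,s,onz(w,*c,h).round(1))
wh=lambda i:(i.min(2)>120)
for n,w,p,h in[('pocket',W,(300,106),42),('wrist',W0,(487,137),32)]:
    c,s=comp(w,*p,26 if n=='pocket' else 15,wh); print(n,c*1.25,s,onz(w,*c,h).round(1))
```

```text
med [613.8 241.8]
pocket [484.7 262.4]
loupe [545.  172.8]
med [450.71509009 127.35923423] [  5   6  17  17 222] [613.7 242. ]
wide [272.54591837 166.84183673] [  5   6  19  16 245] [464.1  61.3]
small [457.86842105 305.26973684] [  6   7  16  17 190] [626.  -65.6]
pocket [300.20012573 106.19341995] [   7    6   39   42 1193] [484.4 262.3]
wrist [488.78440367 136.73547401] [  7   5  21  22 327] [653.1  87.5]
```

Emit:
{"method": "send_rows", "body": {
  "motion": [
    {"tx":0.09,"ty":0.04,"tz":0.05,"rx":0,"ry":0,"rz":0,"gripper":0.1},
    {"tx":0.095,"ty":0.0376,"tz":0.05,"rx":0,"ry":0,"rz":0,"gripper":0.1},
    {"tx":0,"ty":0,"tz":0.07,"rx":0,"ry":0,"rz":0,"gripper":0.1},
    {"tx":0,"ty":0,"tz":0.07,"rx":0,"ry":0,"rz":0,"gripper":0.1},
    {"tx":0,"ty":0,"tz":0.05,"rx":0,"ry":0,"rz":0,"gripper":0.1},
    {"tx":0,"ty":0,"tz":0.02,"rx":0,"ry":0,"rz":0,"gripper":0.1},
    {"tx":0,"ty":0,"tz":0,"rx":0,"ry":0,"rz":0,"gripper":0.1}
  ]
}}

```text
time_s: 1.88
ee_pos: [614.0, 241.7, 58.8]
ee_rot: [-180.0, 0.0, 89.9]
force: [0.1, -0.7, -0.3]
gripper_width: 41.1
gripper_force: 0.0
```

Emit:
{"method": "send_rows", "body": {
  "motion": [
    {"tx":0,"ty":0,"tz":0,"rx":0,"ry":0,"rz":0,"gripper":1},
    {"tx":0,"ty":0,"tz":0,"rx":0,"ry":0,"rz":0,"gripper":1},
    {"tx":0,"ty":0,"tz":0,"rx":0,"ry":0,"rz":0,"gripper":1},
    {"tx":0,"ty":0,"tz":0,"rx":0,"ry":0,"rz":0,"gripper":1},
    {"tx":0,"ty":0,"tz":0,"rx":0,"ry":0,"rz":0,"gripper":1}
  ],
  "grip_force": 15
}}

```text
time_s: 2.5
ee_pos: [614.4, 242.7, 59.6]
ee_rot: [179.9, -0.0, 90.0]
force: [0.8, -0.3, 2.8]
gripper_width: 15.4
gripper_force: 15.0
```

Emit:
{"method": "send_rows", "body": {
  "motion": [
    {"tx":0,"ty":0,"tz":-0.03,"rx":0,"ry":0,"rz":0,"gripper":1},
    {"tx":0,"ty":0,"tz":-0.05,"rx":0,"ry":0,"rz":0,"gripper":1},
    {"tx":0,"ty":0,"tz":-0.06,"rx":0,"ry":0,"rz":0,"gripper":1},
    {"tx":0,"ty":0,"tz":-0.06,"rx":0,"ry":0,"rz":0,"gripper":1},
    {"tx":0.01,"ty":-0.059,"tz":0,"rx":0,"ry":0,"rz":0,"gripper":1},
    {"tx":0.01,"ty":-0.07,"tz":0,"rx":0,"ry":0,"rz":0,"gripper":1},
    {"tx":0.01,"ty":-0.07,"tz":0,"rx":0,"ry":0,"rz":0,"gripper":1},
    {"tx":0.01,"ty":-0.06,"tz":0,"rx":0,"ry":0,"rz":0,"gripper":1},
    {"tx":0,"ty":0,"tz":0,"rx":0,"ry":0,"rz":0,"gripper":1},
    {"tx":0,"ty":0,"tz":0,"rx":0,"ry":0,"rz":0,"gripper":1},
    {"tx":0,"ty":0,"tz":0,"rx":0,"ry":0,"rz":0,"gripper":1}
  ]
}}

```text
time_s: 3.88
ee_pos: [485.4, 262.4, 159.1]
ee_rot: [180.0, -0.0, 90.0]
force: [-0.6, -0.2, -0.2]
gripper_width: 15.4
gripper_force: 15.0
```

Run:
```python
from h import *
a=grab('scene');b=grab('side');w=grab('wrist')
q=px(a,(484,262,100)).astype(int);r=px(b,(484,262,100)).astype(int);print(q,r)
def crop(f,c,s): return cv2.resize(f['frame'][c[1]-s:c[1]+s,c[0]-s:c[0]+s,::-1],(400,400),interpolation=cv2.INTER_CUBIC)
im=np.hstack([crop(a,q,60),crop(b,r,50)])
cv2.imwrite('pics/chk1.png',im)
```

```text
[470 160] [287 115]
```

View pics/chk1.png

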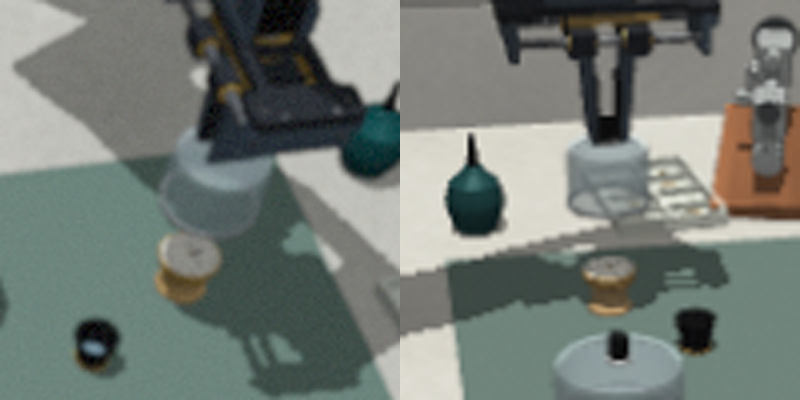

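The medium cover hangs upright in the grip, directly above the pocket movement at crop (190,265) left and (608,285) right. I'm lowering it.

Emit:
{"method": "send_rows", "body": {
  "motion": [
    {"tx":0,"ty":-0.0015,"tz":0.05,"rx":0,"ry":0,"rz":0,"gripper":1},
    {"tx":0,"ty":0,"tz":0.05,"rx":0,"ry":0,"rz":0,"gripper":1},
    {"tx":0,"ty":0,"tz":0.04,"rx":0,"ry":0,"rz":0,"gripper":1},
    {"tx":0,"ty":0,"tz":0.03,"rx":0,"ry":0,"rz":0,"gripper":1},
    {"tx":0,"ty":0,"tz":0.018,"rx":0,"ry":0,"rz":0,"gripper":1},
    {"tx":0,"ty":0,"tz":0.006,"rx":0,"ry":0,"rz":0,"gripper":1},
    {"tx":0,"ty":0,"tz":0.003,"rx":0,"ry":0,"rz":0,"gripper":1},
    {"tx":0,"ty":0,"tz":0.002,"rx":0,"ry":0,"rz":0,"gripper":1},
    {"tx":0,"ty":0,"tz":0,"rx":0,"ry":0,"rz":0,"gripper":1}
  ]
}}

```text
time_s: 5.15
ee_pos: [483.8, 262.6, 59.8]
ee_rot: [180.0, -0.0, 90.0]
force: [-0.4, -0.3, 0.4]
gripper_width: 15.6
gripper_force: 15.0
```

Emit:
{"method": "send_rows", "body": {
  "motion": [
    {"tx":0,"ty":0,"tz":0.0015,"rx":0,"ry":0,"rz":0,"gripper":1},
    {"tx":0,"ty":0,"tz":0,"rx":0,"ry":0,"rz":0,"gripper":0.5},
    {"tx":0,"ty":0,"tz":0,"rx":0,"ry":0,"rz":0,"gripper":0.1},
    {"tx":0,"ty":0,"tz":0,"rx":0,"ry":0,"rz":0,"gripper":0.1},
    {"tx":0,"ty":0,"tz":-0.04,"rx":0,"ry":0,"rz":0,"gripper":0.1},
    {"tx":0,"ty":0,"tz":-0.08,"rx":0,"ry":0,"rz":0,"gripper":0.1},
    {"tx":0,"ty":0,"tz":-0.08,"rx":0,"ry":0,"rz":0,"gripper":0.1},
    {"tx":-0.1,"ty":-0.01,"tz":-0.05,"rx":0,"ry":0,"rz":0,"gripper":0.1},
    {"tx":-0.1,"ty":-0.01,"tz":-0.05,"rx":0,"ry":0,"rz":0,"gripper":0.1},
    {"tx":-0.1,"ty":0,"tz":0,"rx":0,"ry":0,"rz":0,"gripper":0.1},
    {"tx":-0.1,"ty":0.02,"tz":0,"rx":0,"ry":0,"rz":0,"gripper":0.1},
    {"tx":-0.1,"ty":0.02,"tz":0,"rx":0,"ry":0,"rz":0,"gripper":0.1}
  ]
}}

```text
time_s: 6.65
ee_pos: [493.5, 11.0, 208.9]
ee_rot: [180.0, -0.0, 90.0]
force: [0.2, 0.4, 0.6]
gripper_width: 41.1
gripper_force: 0.0
```

Emit:
{"method": "send_rows", "body": {
  "motion": [
    {"tx":-0.1,"ty":0,"tz":0,"rx":0,"ry":0,"rz":0,"gripper":0.1},
    {"tx":-0.1,"ty":0,"tz":0,"rx":0,"ry":0,"rz":0,"gripper":0.1},
    {"tx":-0.1,"ty":0,"tz":0,"rx":0,"ry":0,"rz":0,"gripper":0.1},
    {"tx":0,"ty":0,"tz":0,"rx":0,"ry":0,"rz":0,"gripper":0.1},
    {"tx":0,"ty":0,"tz":0,"rx":0,"ry":0,"rz":0,"gripper":0.1}
  ]
}}

```text
time_s: 7.28
ee_pos: [493.3, -137.1, 208.5]
ee_rot: [-180.0, -0.0, 90.0]
force: [0.2, 0.6, -0.6]
gripper_width: 40.9
gripper_force: 0.0
```

Run:
```python
from h import *
import pickle
W=grab('wrist'); pickle.dump(W,open('wrist3.pkl','wb')); save(W,'wrist3.png',None,1.25)
a=grab('scene');q=px(a,(484,262,30)).astype(int); save(a,'x.png')
```

```text
(no output)
```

View pics/wrist3.png

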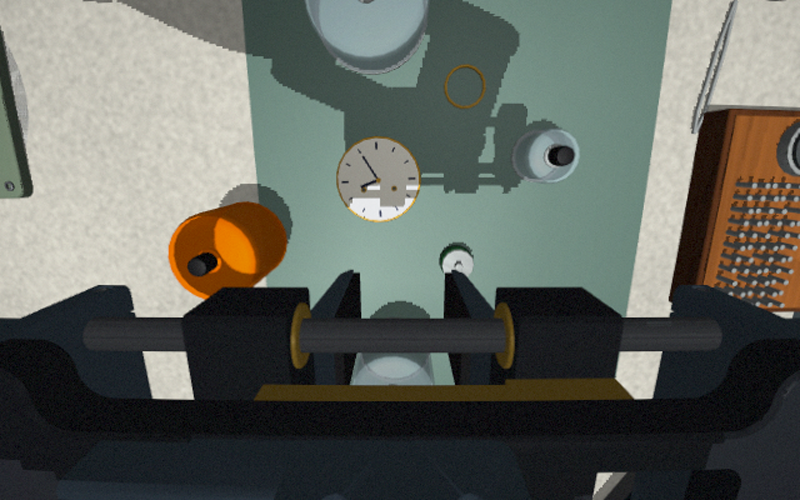

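The mantel dial is at (379,179), the small knob at (561,155) and the oil pot at (458,263).

Emit:
{"method": "send_rows", "body": {
  "motion": [
    {"tx":-0.08,"ty":0.03,"tz":-0.02,"rx":0,"ry":0,"rz":0,"gripper":0.1},
    {"tx":-0.09,"ty":0.04,"tz":-0.02,"rx":0,"ry":0,"rz":0,"gripper":0.1},
    {"tx":-0.09,"ty":0.04,"tz":0,"rx":0,"ry":0,"rz":0,"gripper":0.1},
    {"tx":-0.09,"ty":0.04,"tz":0,"rx":0,"ry":0,"rz":0,"gripper":0.1},
    {"tx":0,"ty":0,"tz":0,"rx":0,"ry":0,"rz":0,"gripper":0.1},
    {"tx":0,"ty":0,"tz":0,"rx":0,"ry":0,"rz":0,"gripper":0.1}
  ]
}}

```text
time_s: 8.12
ee_pos: [568.6, -310.9, 228.4]
ee_rot: [-179.9, -0.1, 90.1]
force: [-0.2, -0.2, 0.4]
gripper_width: 41.0
gripper_force: 0.0
```

Run:
```python
from h import *
import pickle
W=pickle.load(open('wrist3.pkl','rb'))
for n,p,h in[('mantel',(378.5,179),41),('small',(562,155),71),('oil',(458,262),27)]: print(n,onz(W,p[0]/1.25,p[1]/1.25,h).round(1))
W=grab('wrist'); pickle.dump(W,open('wrist4.pkl','wb')); save(W,'wrist4.png',None,1.25)
```

```text
mantel [471.2 -87.1]
small [623.2 -65.9]
oil [ 548.2 -169. ]
```

View pics/wrist4.png

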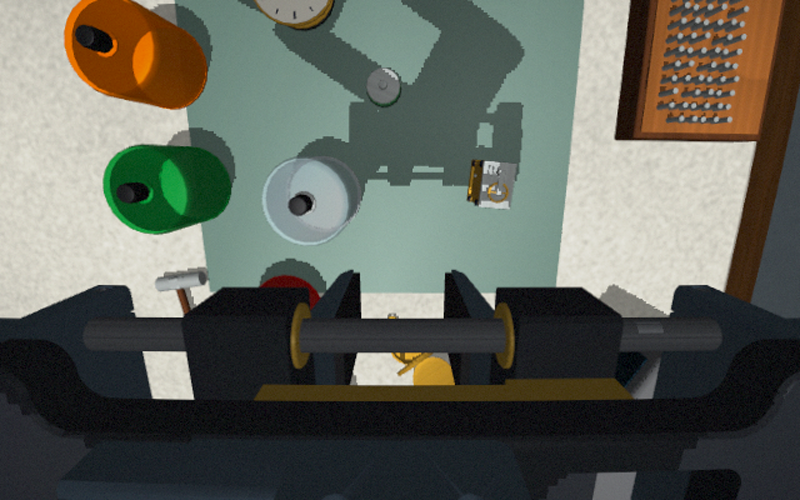

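The tall cover's knob is at (300,204). The carriage movement's top plate is centred near (498,185), with its base edge on the left at 468.

Run:
```python
from h import *
import pickle
W=pickle.load(open('wrist4.pkl','rb'))
for n,p,h in[('tall',(297,205),105),('tallmid',(300,204),96),('carr',(498,185),70),('roofc',(311,201),0),
 ('c1',(481,161),70),('c2',(517,163),70),('c3',(513,209),70),('c4',(481,207),70),('base',(468,182),0)]: print(n,onz(W,p[0]/1.25,p[1]/1.25,h).round(1))
x0,y0=220,145; im=W['frame'][y0:y0+40,x0:x0+40].astype(int)
n,l,st,c=cv2.connectedComponentsWithStats((im.max(2)<60).astype(np.uint8));k=1+np.argmax(st[1:,4]);print(c[k]+[x0,y0],st[k],onz(W,*(c[k]+[x0,y0]),96))
save(W,'c4.png',(355,110,435,180),9)
```

```text
tall [ 483.4 -279.1]
tallmid [ 483.4 -279.4]
carr [ 652.5 -265.3]
roofc [ 468.7 -287.4]
c1 [ 636.3 -244.7]
c2 [ 668.  -246.2]
c3 [ 667.4 -286.5]
c4 [ 638.4 -284.8]
base [ 638.  -266.8]
[240.35526316 162.13815789] [ 11  10  19  17 152] [ 483.803403   -278.26851473]
```

View pics/c4.png

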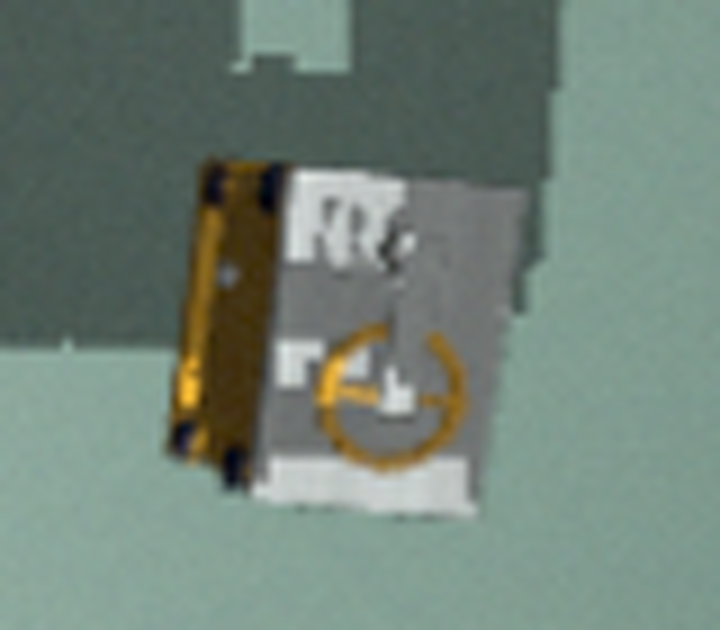

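Emit:
{"method": "send_rows", "body": {
  "motion": [
    {"tx":0.036,"ty":-0.08,"tz":0,"rx":0,"ry":0,"rz":0,"gripper":0.1},
    {"tx":0.03,"ty":-0.089,"tz":0,"rx":0,"ry":0,"rz":0,"gripper":0.1},
    {"tx":0,"ty":0,"tz":0.08,"rx":0,"ry":0,"rz":0,"gripper":0.1},
    {"tx":0,"ty":0,"tz":0.08,"rx":0,"ry":0,"rz":0,"gripper":0.1},
    {"tx":0,"ty":0,"tz":0.07,"rx":0,"ry":0,"rz":0,"gripper":0.1},
    {"tx":0,"ty":0,"tz":0.04,"rx":0,"ry":0,"rz":0,"gripper":0.1},
    {"tx":0,"ty":0,"tz":0.012,"rx":0,"ry":0,"rz":0,"gripper":0.1},
    {"tx":0,"ty":0,"tz":0,"rx":0,"ry":0,"rz":0,"gripper":0.1}
  ]
}}

```text
time_s: 9.18
ee_pos: [484.3, -278.8, 88.4]
ee_rot: [180.0, 0.0, 90.1]
force: [-0.0, -0.2, -0.2]
gripper_width: 40.9
gripper_force: 0.0
```

Emit:
{"method": "send_rows", "body": {
  "motion": [
    {"tx":0,"ty":0,"tz":0,"rx":0,"ry":0,"rz":0,"gripper":1},
    {"tx":0,"ty":0,"tz":0,"rx":0,"ry":0,"rz":0,"gripper":1},
    {"tx":0,"ty":0,"tz":0,"rx":0,"ry":0,"rz":0,"gripper":1},
    {"tx":0,"ty":0,"tz":0,"rx":0,"ry":0,"rz":0,"gripper":1},
    {"tx":0,"ty":0,"tz":0,"rx":0,"ry":0,"rz":0,"gripper":1}
  ],
  "grip_force": 15
}}

```text
time_s: 9.8
ee_pos: [484.2, -279.7, 88.2]
ee_rot: [180.0, 0.0, 90.0]
force: [-1.3, -0.1, 4.6]
gripper_width: 15.7
gripper_force: 15.0
```

Emit:
{"method": "send_rows", "body": {
  "motion": [
    {"tx":0,"ty":0,"tz":-0.03,"rx":0,"ry":0,"rz":0,"gripper":1},
    {"tx":0,"ty":0,"tz":-0.06,"rx":0,"ry":0,"rz":0,"gripper":1},
    {"tx":0,"ty":0,"tz":-0.07,"rx":0,"ry":0,"rz":0,"gripper":1},
    {"tx":0,"ty":0,"tz":-0.06,"rx":0,"ry":0,"rz":0,"gripper":1},
    {"tx":0.005,"ty":0.06,"tz":0,"rx":0,"ry":0,"rz":0,"gripper":1},
    {"tx":0.005,"ty":0.08,"tz":0,"rx":0,"ry":0,"rz":0,"gripper":1},
    {"tx":0.005,"ty":0.08,"tz":0,"rx":0,"ry":0,"rz":0,"gripper":1},
    {"tx":0.005,"ty":0.07,"tz":0,"rx":0,"ry":0,"rz":0,"gripper":1},
    {"tx":0.008,"ty":0.052,"tz":0,"rx":0,"ry":0,"rz":0,"gripper":1},
    {"tx":0,"ty":0,"tz":0,"rx":0,"ry":0,"rz":0,"gripper":1},
    {"tx":0,"ty":0,"tz":0,"rx":0,"ry":0,"rz":0,"gripper":1},
    {"tx":0,"ty":0,"tz":0,"rx":0,"ry":0,"rz":0,"gripper":1}
  ]
}}

```text
time_s: 11.3
ee_pos: [654.0, -265.8, 198.2]
ee_rot: [-180.0, 0.0, 90.0]
force: [-0.6, -0.1, -1.2]
gripper_width: 15.5
gripper_force: 15.0
```

Run:
```python
from h import *
a=grab('scene');b=grab('side');w=grab('wrist')
q=px(a,(655,-265,100)).astype(int);r=px(b,(655,-265,100)).astype(int)
def crop(f,c,s):
    c=np.clip(c,s,[640-s,400-s]); return cv2.resize(f['frame'][c[1]-s:c[1]+s,c[0]-s:c[0]+s,::-1],(400,400),interpolation=cv2.INTER_CUBIC)
q2=px(a,(484,262,40)).astype(int);r2=px(b,(484,262,40)).astype(int)
im=np.hstack([crop(a,q,65),crop(b,r,60)])
im2=np.hstack([crop(a,q2,40)[100:300],crop(b,r2,40)[100:300]])
cv2.imwrite('pics/chk2.png',np.vstack([im,im2]))
```

```text
(no output)
```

View pics/chk2.png

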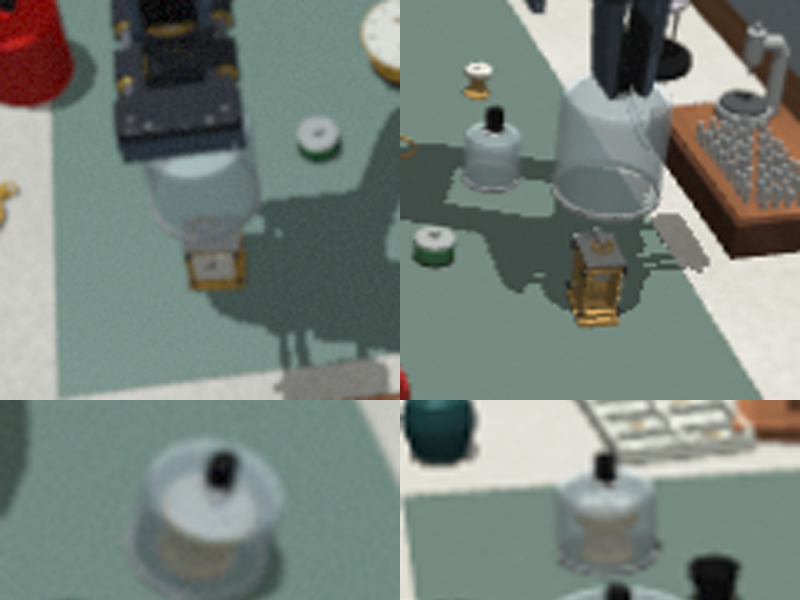

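The pocket movement is covered and flat (lower row). The tall cover hangs above the carriage movement, so I'll check the alignment in numbers.

Run:
```python
from h import *
a=grab('scene');b=grab('side')
for f,s,o in((a,65,0),(b,60,400)):
    c=np.clip(px(f,(655,-265,100)).astype(int),s,[640-s,400-s])
    k=400/(2*s)
    for P in((654,-265.8,110.5),(654,-265.8,193),(655,-265,0),(655,-265,62)):
        print(P,((px(f,P)-c+s)*k+[o,0]).round())
    print('mm per crop px', np.round(np.linalg.norm(f['c']-[655,-265,60])/f['f']/k,2))
    for n,p in(('base',(216,287) if o==0 else (597,319)),):
        print(n,onz(f,(p[0]-o)/k+c[0]-s,p[1]/k+c[1]-s,0))
```

```text
(654, -265.8, 110.5) [199. 194.]
(654, -265.8, 193) [187. 128.]
(655, -265, 0) [214. 272.]
(655, -265, 62) [206. 230.]
mm per crop px 0.75
base [ 668.14769875 -264.27891212]
(654, -265.8, 110.5) [603. 192.]
(654, -265.8, 193) [616.  93.]
(655, -265, 0) [589. 310.]
(655, -265, 62) [598. 245.]
mm per crop px 0.76
base [ 657.5815882  -276.44825646]
```

Emit:
{"method": "send_rows", "body": {
  "motion": [
    {"tx":0.002,"ty":0.007,"tz":0.03,"rx":0,"ry":0,"rz":0,"gripper":1},
    {"tx":0,"ty":0,"tz":0.04,"rx":0,"ry":0,"rz":0,"gripper":1},
    {"tx":0,"ty":0,"tz":0.04,"rx":0,"ry":0,"rz":0,"gripper":1},
    {"tx":0,"ty":0,"tz":0,"rx":0,"ry":0,"rz":0,"gripper":1}
  ]
}}

```text
time_s: 12.05
ee_pos: [657.2, -263.8, 139.6]
ee_rot: [-179.7, -0.1, 90.0]
force: [0.3, 0.0, -1.6]
gripper_width: 15.5
gripper_force: 15.0
```

Emit:
{"method": "send_rows", "body": {
  "motion": [
    {"tx":0,"ty":0,"tz":0.04,"rx":0,"ry":0,"rz":0,"gripper":1},
    {"tx":0,"ty":0,"tz":0.035,"rx":0,"ry":0,"rz":0,"gripper":1},
    {"tx":0,"ty":0,"tz":0.02,"rx":0,"ry":0,"rz":0,"gripper":1},
    {"tx":0,"ty":0,"tz":0.01,"rx":0,"ry":0,"rz":0,"gripper":1},
    {"tx":0,"ty":0,"tz":0.003,"rx":0,"ry":0,"rz":0,"gripper":1},
    {"tx":0,"ty":0,"tz":0,"rx":0,"ry":0,"rz":0,"gripper":1},
    {"tx":0,"ty":0,"tz":0,"rx":0,"ry":0,"rz":0,"gripper":1}
  ]
}}

```text
time_s: 12.92
ee_pos: [658.9, -264.7, 89.4]
ee_rot: [179.9, 0.0, 90.0]
force: [-0.6, 0.5, -1.9]
gripper_width: 15.3
gripper_force: 15.0
```

Emit:
{"method": "send_rows", "body": {
  "motion": [
    {"tx":0,"ty":0,"tz":0.0015,"rx":0,"ry":0,"rz":0,"gripper":1},
    {"tx":0,"ty":0,"tz":0.001,"rx":0,"ry":0,"rz":0,"gripper":1},
    {"tx":0,"ty":0,"tz":0,"rx":0,"ry":0,"rz":0,"gripper":1}
  ]
}}

```text
time_s: 13.3
ee_pos: [658.7, -264.6, 88.2]
ee_rot: [180.0, 0.0, 90.0]
force: [-0.8, -0.2, 3.1]
gripper_width: 15.7
gripper_force: 15.0
```

Emit:
{"method": "send_rows", "body": {
  "motion": [
    {"tx":0,"ty":0,"tz":0,"rx":0,"ry":0,"rz":0,"gripper":0.5},
    {"tx":0,"ty":0,"tz":0,"rx":0,"ry":0,"rz":0,"gripper":0.1},
    {"tx":0,"ty":0,"tz":0,"rx":0,"ry":0,"rz":0,"gripper":0.1},
    {"tx":0,"ty":0,"tz":-0.03,"rx":0,"ry":0,"rz":0,"gripper":0.1},
    {"tx":0,"ty":0,"tz":-0.07,"rx":0,"ry":0,"rz":0,"gripper":0.1},
    {"tx":0,"ty":0,"tz":-0.05,"rx":0,"ry":0,"rz":0,"gripper":0.1},
    {"tx":0.09,"ty":-0.02,"tz":0,"rx":0,"ry":0,"rz":0,"gripper":0.1},
    {"tx":0.1,"ty":-0.02,"tz":0,"rx":0,"ry":0,"rz":0,"gripper":0.1},
    {"tx":0.1,"ty":-0.02,"tz":0,"rx":0,"ry":0,"rz":0,"gripper":0.1},
    {"tx":0.108,"ty":-0.008,"tz":0,"rx":0,"ry":0,"rz":0,"gripper":0.1},
    {"tx":0,"ty":0,"tz":0,"rx":0,"ry":0,"rz":0,"gripper":0.1},
    {"tx":0,"ty":0,"tz":0,"rx":0,"ry":0,"rz":0,"gripper":0.1}
  ]
}}

```text
time_s: 14.8
ee_pos: [625.1, -65.8, 163.4]
ee_rot: [179.9, 0.0, 90.0]
force: [0.6, -1.0, -0.3]
gripper_width: 40.8
gripper_force: 0.0
```

Run:
```python
from h import *
import pickle
W=grab('wrist'); pickle.dump(W,open('wrist5.pkl','wb'))
# wrist dial
c=px(W,(653,87,32)).astype(int);print(c); x0,y0=c-25
im=W['frame'][max(y0,0):y0+50,x0:x0+50].astype(int)
n,l,st,cc=cv2.connectedComponentsWithStats((im.min(2)>120).astype(np.uint8));k=1+np.argmax(st[1:,4]);p=cc[k]+[x0,max(y0,0)];print(p,st[k],onz(W,*p,32))
a=grab('scene');b=grab('side')
def crop(f,P,s):
    c=px(f,P).astype(int); c=np.clip(c,s,[640-s,400-s]); return cv2.resize(f['frame'][c[1]-s:c[1]+s,c[0]-s:c[0]+s,::-1],(400,300) if 0 else (300,300),interpolation=cv2.INTER_CUBIC)
top=np.hstack([crop(a,(658,-264,50),45),crop(b,(658,-264,50),45)])
w=cv2.resize(W['frame'][:240,:,::-1],(600,225))
cv2.imwrite('pics/chk3.png',np.vstack([top,w]))
```

```text
[352  33]
[352.74329502  33.76819923] [ 13  12  26  28 522] [653.47801199  86.79329079]
```

View pics/chk3.png

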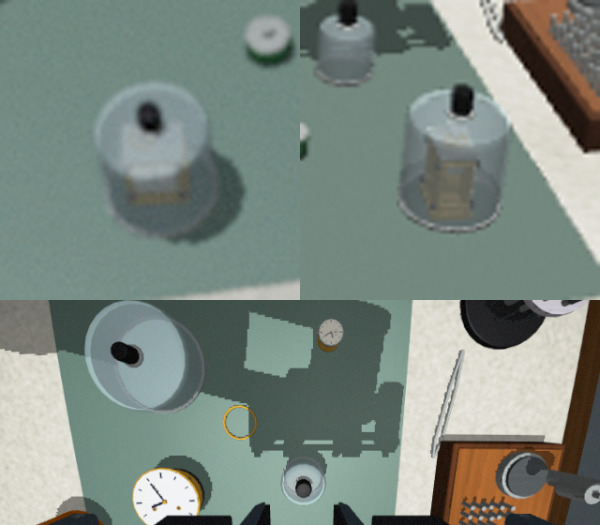

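The carriage movement is covered and flat (top crops). The small knob at (303,487) is centred between the fingers, and the wrist movement measures (653.3,87).

Emit:
{"method": "send_rows", "body": {
  "motion": [
    {"tx":0,"ty":0,"tz":0.05,"rx":0,"ry":0,"rz":0,"gripper":0.1},
    {"tx":0,"ty":0,"tz":0.07,"rx":0,"ry":0,"rz":0,"gripper":0.1},
    {"tx":0,"ty":0,"tz":0.06,"rx":0,"ry":0,"rz":0,"gripper":0.1},
    {"tx":0,"ty":0,"tz":0.04,"rx":0,"ry":0,"rz":0,"gripper":0.1},
    {"tx":0,"ty":0,"tz":0,"rx":0,"ry":0,"rz":0,"gripper":0.1},
    {"tx":0,"ty":0,"tz":0,"rx":0,"ry":0,"rz":0,"gripper":1},
    {"tx":0,"ty":0,"tz":0,"rx":0,"ry":0,"rz":0,"gripper":1},
    {"tx":0,"ty":0,"tz":0,"rx":0,"ry":0,"rz":0,"gripper":1},
    {"tx":0,"ty":0,"tz":0,"rx":0,"ry":0,"rz":0,"gripper":1},
    {"tx":0,"ty":0,"tz":0,"rx":0,"ry":0,"rz":0,"gripper":1}
  ]
}}

```text
time_s: 16.2
ee_pos: [625.2, -65.5, 53.2]
ee_rot: [179.9, 0.0, 90.0]
force: [0.6, -0.4, 3.3]
gripper_width: 15.6
gripper_force: 15.0
```

Emit:
{"method": "send_rows", "body": {
  "motion": [
    {"tx":0,"ty":0,"tz":-0.03,"rx":0,"ry":0,"rz":0,"gripper":1},
    {"tx":0,"ty":0,"tz":-0.07,"rx":0,"ry":0,"rz":0,"gripper":1},
    {"tx":0,"ty":0,"tz":-0.06,"rx":0,"ry":0,"rz":0,"gripper":1},
    {"tx":0.055,"ty":0.014,"tz":0,"rx":0,"ry":0,"rz":0,"gripper":1},
    {"tx":0.08,"ty":0.014,"tz":0,"rx":0,"ry":0,"rz":0,"gripper":1},
    {"tx":0.08,"ty":0.014,"tz":0,"rx":0,"ry":0,"rz":0,"gripper":1},
    {"tx":0.06,"ty":0.014,"tz":0,"rx":0,"ry":0,"rz":0,"gripper":1},
    {"tx":0.03,"ty":0,"tz":0,"rx":0,"ry":0,"rz":0,"gripper":1},
    {"tx":0,"ty":0,"tz":0,"rx":0,"ry":0,"rz":0,"gripper":1},
    {"tx":0,"ty":0,"tz":0,"rx":0,"ry":0,"rz":0,"gripper":1},
    {"tx":0,"ty":0,"tz":0,"rx":0,"ry":0,"rz":0,"gripper":1}
  ]
}}

```text
time_s: 17.58
ee_pos: [652.4, 85.8, 132.6]
ee_rot: [-180.0, 0.0, 89.9]
force: [-0.1, -0.9, 0.6]
gripper_width: 15.5
gripper_force: 15.0
```

Run:
```python
from h import *
a=grab('scene');b=grab('side')
out=[]
for f in(a,b):
    s=40;c=px(f,(653.5,87,60)).astype(int);k=10
    im=cv2.resize(f['frame'][c[1]-s:c[1]+s,c[0]-s:c[0]+s,::-1],(400,400),interpolation=cv2.INTER_CUBIC)
    for P,col in(((653.3,87,32),(0,0,255)),((653.3,87,81),(255,0,0))):
        p=((px(f,P)-c+s)*5).astype(int); cv2.circle(im,tuple(int(v) for v in p),3,col,1)
    out.append(im)
cv2.imwrite('pics/chk4.png',np.hstack(out))
```

```text
(no output)
```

View pics/chk4.png

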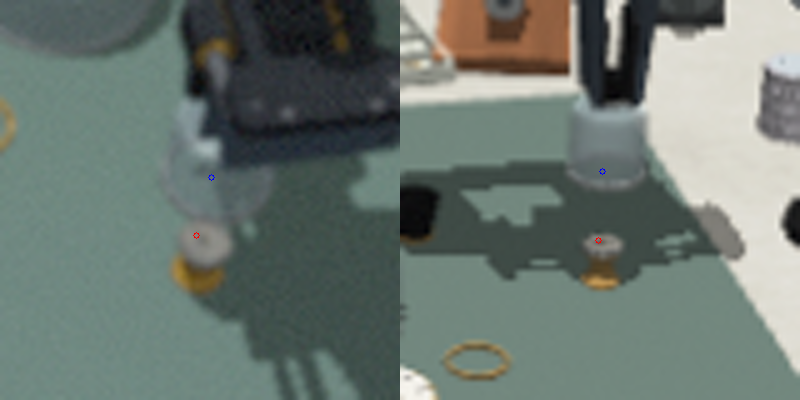

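The small cover hangs upright, centred over the wrist movement to within about 2 mm (dial at (207,241), predicted (196,236)). I'm lowering it with a small y trim.

Emit:
{"method": "send_rows", "body": {
  "motion": [
    {"tx":0.003,"ty":0.001,"tz":0.04,"rx":0,"ry":0,"rz":0,"gripper":1},
    {"tx":0,"ty":0,"tz":0.04,"rx":0,"ry":0,"rz":0,"gripper":1},
    {"tx":0,"ty":0,"tz":0.035,"rx":0,"ry":0,"rz":0,"gripper":1},
    {"tx":0,"ty":0,"tz":0.025,"rx":0,"ry":0,"rz":0,"gripper":1},
    {"tx":0,"ty":0,"tz":0.01,"rx":0,"ry":0,"rz":0,"gripper":1},
    {"tx":0,"ty":0,"tz":0.005,"rx":0,"ry":0,"rz":0,"gripper":1},
    {"tx":0,"ty":0,"tz":0.003,"rx":0,"ry":0,"rz":0,"gripper":1},
    {"tx":0,"ty":0,"tz":0,"rx":0,"ry":0,"rz":0,"gripper":1},
    {"tx":0,"ty":0,"tz":0,"rx":0,"ry":0,"rz":0,"gripper":1}
  ]
}}

```text
time_s: 18.8
ee_pos: [653.3, 88.6, 53.9]
ee_rot: [180.0, -0.0, 90.0]
force: [1.3, 0.3, -1.1]
gripper_width: 15.5
gripper_force: 15.0
```

Emit:
{"method": "send_rows", "body": {
  "motion": [
    {"tx":0,"ty":0,"tz":0.0015,"rx":0,"ry":0,"rz":0,"gripper":1},
    {"tx":0,"ty":0,"tz":0.0005,"rx":0,"ry":0,"rz":0,"gripper":1},
    {"tx":0,"ty":0,"tz":0,"rx":0,"ry":0,"rz":0,"gripper":1}
  ]
}}

```text
time_s: 19.18
ee_pos: [653.6, 88.6, 53.1]
ee_rot: [179.9, -0.0, 90.0]
force: [-0.1, 0.0, 3.4]
gripper_width: 15.0
gripper_force: 15.0
```

Emit:
{"method": "send_rows", "body": {
  "motion": [
    {"tx":0,"ty":0,"tz":0,"rx":0,"ry":0,"rz":0,"gripper":0.5},
    {"tx":0,"ty":0,"tz":0,"rx":0,"ry":0,"rz":0,"gripper":0.1},
    {"tx":0,"ty":0,"tz":0,"rx":0,"ry":0,"rz":0,"gripper":0.1},
    {"tx":0,"ty":0,"tz":-0.03,"rx":0,"ry":0,"rz":0,"gripper":0.1},
    {"tx":0,"ty":0,"tz":-0.07,"rx":0,"ry":0,"rz":0,"gripper":0.1},
    {"tx":0,"ty":0,"tz":-0.08,"rx":0,"ry":0,"rz":0,"gripper":0.1},
    {"tx":-0.013,"ty":-0.09,"tz":-0.04,"rx":0,"ry":0,"rz":0,"gripper":0.1},
    {"tx":-0.014,"ty":-0.1,"tz":0,"rx":0,"ry":0,"rz":0,"gripper":0.1},
    {"tx":-0.014,"ty":-0.1,"tz":0,"rx":0,"ry":0,"rz":0,"gripper":0.1},
    {"tx":-0.014,"ty":-0.089,"tz":0,"rx":0,"ry":0,"rz":0,"gripper":0.1},
    {"tx":0,"ty":0,"tz":0,"rx":0,"ry":0,"rz":0,"gripper":0.1},
    {"tx":0,"ty":0,"tz":0,"rx":0,"ry":0,"rz":0,"gripper":0.1}
  ]
}}

```text
time_s: 20.68
ee_pos: [465.0, 61.2, 163.7]
ee_rot: [179.8, -0.0, 90.0]
force: [0.8, -0.0, -0.1]
gripper_width: 40.9
gripper_force: 0.0
```

Run:
```python
from h import *
import pickle
def kb(W,P,h,r=14):
    c=px(W,P).astype(int);x0,y0=np.maximum(c-r,0); im=W['frame'][y0:y0+2*r,x0:x0+2*r].astype(int)
    n,l,st,cc=cv2.connectedComponentsWithStats((im.max(2)<70).astype(np.uint8));k=1+np.argmax(st[1:,4]);p=cc[k]+[x0,y0];return p,st[k],onz(W,*p,h)
W5=pickle.load(open('wrist5.pkl','rb')); print(kb(W5,(464,61,67),67))
print(kb(pickle.load(open('side0.pkl','rb')),(464,61,67),65,8))
W=grab('wrist'); print(env.state()['ee_pos'])
save(W,'wrist6.png',None,1.0)
```

```text
(array([132.234714  ,  56.19723866]), array([  0,   2,  28,  25, 507], dtype=int32), array([463.50374859,  61.15193354]))
(array([291.0625 , 150.90625]), array([ 7,  5,  5,  7, 32], dtype=int32), array([466.45206256,  68.09339429]))
[465.21901691  61.19771875 163.35601588]
```

View pics/wrist6.png

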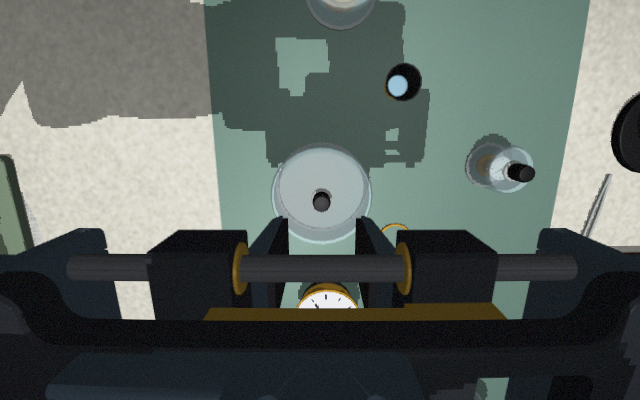

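The wide knob is at (321,201), centred between the fingers, and the small cover stands over the wrist movement at (500,168). I have now viewed all 14 pictures, so I'll use numbers from here on.

Emit:
{"method": "send_rows", "body": {
  "motion": [
    {"tx":0,"ty":-0.001,"tz":0.05,"rx":0,"ry":0,"rz":0,"gripper":0.1},
    {"tx":0,"ty":0,"tz":0.07,"rx":0,"ry":0,"rz":0,"gripper":0.1},
    {"tx":0,"ty":0,"tz":0.06,"rx":0,"ry":0,"rz":0,"gripper":0.1},
    {"tx":0,"ty":0,"tz":0.03,"rx":0,"ry":0,"rz":0,"gripper":0.1},
    {"tx":0,"ty":0,"tz":0,"rx":0,"ry":0,"rz":0,"gripper":0.1},
    {"tx":0,"ty":0,"tz":0,"rx":0,"ry":0,"rz":0,"gripper":1},
    {"tx":0,"ty":0,"tz":0,"rx":0,"ry":0,"rz":0,"gripper":1},
    {"tx":0,"ty":0,"tz":0,"rx":0,"ry":0,"rz":0,"gripper":1},
    {"tx":0,"ty":0,"tz":0,"rx":0,"ry":0,"rz":0,"gripper":1},
    {"tx":0,"ty":0,"tz":0,"rx":0,"ry":0,"rz":0,"gripper":1}
  ]
}}

```text
time_s: 21.98
ee_pos: [463.8, 61.1, 58.0]
ee_rot: [179.9, -0.0, 90.0]
force: [0.4, 0.6, 3.3]
gripper_width: 15.5
gripper_force: 15.0
```

Emit:
{"method": "send_rows", "body": {
  "motion": [
    {"tx":0,"ty":0,"tz":-0.03,"rx":0,"ry":0,"rz":0,"gripper":1},
    {"tx":0,"ty":0,"tz":-0.07,"rx":0,"ry":0,"rz":0,"gripper":1},
    {"tx":0,"ty":0,"tz":-0.08,"rx":0,"ry":0,"rz":0,"gripper":1},
    {"tx":-0.056,"ty":0.004,"tz":0,"rx":0,"ry":0,"rz":0,"gripper":1},
    {"tx":-0.08,"ty":0.004,"tz":0,"rx":0,"ry":0,"rz":0,"gripper":1},
    {"tx":-0.08,"ty":0.004,"tz":0,"rx":0,"ry":0,"rz":0,"gripper":1},
    {"tx":-0.06,"ty":0.004,"tz":0,"rx":0,"ry":0,"rz":0,"gripper":1},
    {"tx":-0.02,"ty":0,"tz":0,"rx":0,"ry":0,"rz":0,"gripper":1},
    {"tx":0,"ty":0,"tz":0,"rx":0,"ry":0,"rz":0,"gripper":1},
    {"tx":0,"ty":0,"tz":0,"rx":0,"ry":0,"rz":0,"gripper":1},
    {"tx":0,"ty":0,"tz":0,"rx":0,"ry":0,"rz":0,"gripper":1}
  ]
}}

```text
time_s: 23.35
ee_pos: [471.0, -86.1, 147.5]
ee_rot: [-180.0, -0.0, 90.1]
force: [0.5, 0.7, -0.3]
gripper_width: 15.4
gripper_force: 15.0
```

Run:
```python
from h import *
# dial still in place? (dial rows in the scene view; brightness diff against before)
import pickle
for nm in('scene','side'):
    a=grab(nm); o=pickle.load(open(nm+'0.pkl','rb'))
    for f in(o,a):
        c=px(f,(472,-87,41)).astype(int);r=24;im=f['frame'][c[1]-r:c[1]+r,c[0]-r:c[0]+r].astype(int)
        n,l,st,cc=cv2.connectedComponentsWithStats(((im.min(2)>125)&(im.max(2)-im.min(2)<50)).astype(np.uint8));k=1+np.argmax(st[1:,4]);print(nm,cc[k]+c-r,st[k],onz(f,*(cc[k]+c-r),41))
    # knob-under-gripper dark/rim edge: rim outline columns on the row of the rim's centre
    p=px(a,(472,-87,89));row=int(p[1]);c0=int(p[0]);print('pred rim',p,px(a,(472,-138.5,89)),px(a,(472,-35.5,89)),px(a,(420.5,-87,89)),px(a,(523.5,-87,89)))
    for rr in(row+2,row+6): print(rr,a['frame'][rr,c0-34:c0+35].mean(1).astype(int).tolist(), c0-34)
```

```text
scene [333.06925676 187.56925676] [ 10  13  31  24 592] [471.92850581 -84.97024585]
scene [334.60635697 169.35696822] [  9   0  37  16 409] [411.68994456 -71.19044927]
pred rim [332.47104442 175.63961794] [311.98409154 178.04214879] [352.83174646 173.25240715] [329.28733164 160.36729131] [335.81794042 191.69650466]
177 [122, 122, 121, 122, 121, 124, 120, 123, 121, 121, 120, 119, 122, 122, 125, 123, 121, 120, 116, 114, 114, 116, 116, 115, 115, 115, 118, 118, 118, 123, 128, 134, 131, 130, 138, 139, 142, 140, 136, 135, 129, 126, 120, 113, 101, 97, 93, 88, 88, 88, 90, 85, 84, 84, 81, 90, 84, 77, 71, 69, 71, 72, 71, 68, 72, 69, 68, 72, 69] 298
181 [120, 123, 123, 121, 121, 125, 121, 122, 122, 120, 122, 120, 122, 122, 122, 121, 122, 122, 126, 121, 115, 116, 116, 117, 120, 120, 116, 113, 116, 117, 120, 119, 117, 117, 119, 118, 117, 115, 117, 115, 118, 120, 116, 112, 111, 111, 105, 98, 87, 88, 82, 83, 87, 86, 84, 82, 72, 72, 70, 72, 70, 68, 73, 70, 73, 71, 74, 74, 68] 298
side [301.24203822 183.80254777] [ 12  17  28  16 314] [472.3818446  -89.07717671]
side [301.40669856 184.20574163] [ 13  19  25  14 209] [472.48946488 -91.27239527]
pred rim [300.87919149 168.56051726] [304.01201452 178.07700318] [297.97192376 159.72659247] [282.23233612 170.1386913 ] [319.25773682 167.01770941]
170 [70, 70, 69, 70, 70, 70, 70, 71, 69, 70, 70, 71, 69, 106, 127, 127, 117, 112, 122, 124, 120, 122, 124, 124, 124, 126, 126, 127, 128, 128, 128, 116, 105, 104, 104, 102, 104, 104, 104, 103, 103, 102, 102, 101, 100, 101, 99, 97, 96, 95, 93, 98, 103, 86, 70, 70, 104, 125, 127, 126, 127, 127, 127, 127, 127, 128, 127, 127, 127] 266
174 [72, 71, 70, 68, 70, 69, 71, 69, 70, 71, 69, 69, 77, 83, 83, 81, 82, 82, 82, 78, 77, 96, 106, 108, 124, 123, 110, 108, 107, 106, 107, 105, 104, 105, 103, 103, 102, 102, 101, 102, 102, 101, 102, 114, 128, 123, 123, 108, 90, 76, 71, 70, 74, 76, 70, 65, 78, 87, 78, 74, 80, 84, 82, 81, 80, 80, 82, 112, 127] 266
```

Run:
```python
from h import *
import pickle
W5=pickle.load(open('wrist5.pkl','rb'));W3=pickle.load(open('wrist3.pkl','rb'))
for W in(W3,W5):
    c=px(W,(472,-87,41)).astype(int);r=46;y0=c[1]-r;im=W['frame'][y0:c[1]+r,c[0]-r:c[0]+r].astype(int)
    m=((im.min(2)>115)&(im.max(2)-im.min(2)<45)).astype(np.uint8); m=cv2.morphologyEx(m,cv2.MORPH_CLOSE,np.ones((7,7)))
    cs=max(cv2.findContours(m,0,2)[0],key=cv2.contourArea);e=cv2.fitEllipse(cs);p=np.array(e[0])+[c[0]-r,y0];print(p,e[1],onz(W,*p,41))
# scene difference -> cover silhouette
o=pickle.load(open('scene0.pkl','rb'));a=grab('scene')
d=np.abs(a['frame'].astype(int)-o['frame'].astype(int)).max(2)
d=cv2.GaussianBlur(d.astype(np.float32),(3,3),0)
for r in range(176,196,2): print(r,d[r,304:364].astype(int).tolist())
```

```text
[302.45236588 171.97893524] (99.73724365234375, 137.00634765625) [ 470.30837401 -119.84868855]
[-221.57943726  192.82533836] (160.6658935546875, 862.5185546875) [-39.42514029 -62.14237645]
176 [2, 2, 3, 3, 3, 3, 2, 2, 4, 7, 9, 12, 14, 13, 11, 11, 11, 9, 8, 10, 13, 18, 24, 30, 36, 39, 41, 40, 38, 38, 38, 38, 39, 38, 38, 36, 31, 26, 22, 20, 20, 21, 23, 26, 29, 31, 35, 39, 41, 43, 43, 43, 42, 41, 42, 45, 48, 53, 55, 55]
178 [3, 4, 3, 3, 3, 3, 3, 4, 5, 7, 8, 9, 10, 12, 13, 13, 13, 13, 17, 25, 35, 46, 57, 69, 76, 78, 75, 73, 76, 79, 81, 80, 77, 74, 73, 70, 64, 57, 50, 44, 41, 41, 41, 42, 44, 44, 44, 45, 45, 45, 48, 52, 55, 56, 56, 57, 56, 55, 55, 55]
180 [3, 3, 2, 2, 3, 3, 3, 3, 5, 5, 6, 7, 8, 11, 13, 13, 17, 28, 49, 69, 81, 85, 88, 92, 95, 95, 95, 94, 96, 98, 98, 96, 94, 94, 95, 96, 95, 91, 86, 78, 67, 55, 46, 43, 44, 46, 46, 45, 46, 48, 52, 56, 57, 57, 56, 56, 56, 56, 55, 56]
182 [2, 1, 2, 3, 3, 4, 4, 4, 5, 5, 5, 8, 11, 12, 12, 20, 38, 61, 80, 90, 94, 94, 94, 95, 95, 95, 95, 96, 97, 98, 98, 98, 98, 97, 94, 90, 89, 90, 92, 94, 94, 86, 71, 54, 45, 43, 43, 44, 48, 52, 54, 55, 55, 56, 56, 5
[... 729 characters left out ...]
90 [3, 2, 3, 3, 3, 3, 3, 2, 2, 3, 2, 2, 2, 4, 18, 44, 66, 74, 76, 79, 83, 86, 89, 94, 97, 98, 98, 102, 106, 109, 109, 109, 108, 108, 107, 105, 102, 98, 94, 89, 82, 78, 74, 66, 56, 51, 54, 57, 56, 55, 55, 56, 57, 57, 56, 57, 57, 54, 54, 56]
192 [2, 2, 3, 3, 2, 1, 2, 4, 4, 3, 4, 3, 2, 3, 11, 33, 59, 73, 76, 77, 76, 75, 76, 77, 78, 78, 78, 78, 80, 83, 83, 82, 82, 82, 82, 81, 79, 77, 77, 76, 75, 73, 66, 51, 34, 29, 39, 51, 56, 56, 55, 55, 55, 55, 55, 56, 55, 55, 56, 56]
194 [3, 2, 3, 3, 3, 2, 2, 3, 3, 3, 3, 3, 3, 3, 5, 14, 35, 57, 68, 73, 75, 76, 75, 75, 75, 75, 75, 74, 75, 76, 76, 76, 76, 75, 75, 75, 75, 75, 76, 75, 70, 61, 47, 26, 10, 11, 28, 46, 54, 55, 55, 56, 56, 55, 55, 56, 57, 56, 56, 56]
```

The left edge of the cover's rim in the scene view (column 312 at row 178) and both edges in the side view (282 and 319) match the predicted pose, and the dial has not moved. Clearance is 9.5 mm, so I'm lowering the cover.

Emit:
{"method": "send_rows", "body": {
  "motion": [
    {"tx":0,"ty":0.001,"tz":0.04,"rx":0,"ry":0,"rz":0,"gripper":1},
    {"tx":0,"ty":0,"tz":0.04,"rx":0,"ry":0,"rz":0,"gripper":1},
    {"tx":0,"ty":0,"tz":0.035,"rx":0,"ry":0,"rz":0,"gripper":1},
    {"tx":0,"ty":0,"tz":0.03,"rx":0,"ry":0,"rz":0,"gripper":1},
    {"tx":0,"ty":0,"tz":0.02,"rx":0,"ry":0,"rz":0,"gripper":1},
    {"tx":0,"ty":0,"tz":0.01,"rx":0,"ry":0,"rz":0,"gripper":1},
    {"tx":0,"ty":0,"tz":0.003,"rx":0,"ry":0,"rz":0,"gripper":1},
    {"tx":0,"ty":0,"tz":0,"rx":0,"ry":0,"rz":0,"gripper":1},
    {"tx":0,"ty":0,"tz":0,"rx":0,"ry":0,"rz":0,"gripper":1}
  ]
}}

```text
time_s: 24.62
ee_pos: [471.9, -87.1, 58.9]
ee_rot: [179.9, 0.0, 90.0]
force: [0.7, -0.3, -1.1]
gripper_width: 15.5
gripper_force: 15.0
```

Emit:
{"method": "send_rows", "body": {
  "motion": [
    {"tx":0,"ty":0,"tz":0.0015,"rx":0,"ry":0,"rz":0,"gripper":1},
    {"tx":0,"ty":0,"tz":0.0007,"rx":0,"ry":0,"rz":0,"gripper":1},
    {"tx":0,"ty":0,"tz":0,"rx":0,"ry":0,"rz":0,"gripper":1}
  ]
}}

```text
time_s: 25.0
ee_pos: [471.9, -87.1, 58.0]
ee_rot: [179.9, 0.0, 90.0]
force: [-1.7, 1.1, 6.7]
gripper_width: 15.4
gripper_force: 15.0
```

Contact is at the same height as on the bench (58.0), so I'm releasing and retreating.

Emit:
{"method": "send_rows", "body": {
  "motion": [
    {"tx":0,"ty":0,"tz":0,"rx":0,"ry":0,"rz":0,"gripper":0.5},
    {"tx":0,"ty":0,"tz":0,"rx":0,"ry":0,"rz":0,"gripper":0.1},
    {"tx":0,"ty":0,"tz":0,"rx":0,"ry":0,"rz":0,"gripper":0.1},
    {"tx":0,"ty":0,"tz":-0.03,"rx":0,"ry":0,"rz":0,"gripper":0.1},
    {"tx":0,"ty":0,"tz":-0.07,"rx":0,"ry":0,"rz":0,"gripper":0.1},
    {"tx":0,"ty":0,"tz":-0.09,"rx":0,"ry":0,"rz":0,"gripper":0.1},
    {"tx":0,"ty":0,"tz":-0.09,"rx":0,"ry":0,"rz":0,"gripper":0.1},
    {"tx":-0.05,"ty":0,"tz":-0.05,"rx":0,"ry":0,"rz":0,"gripper":0.1},
    {"tx":-0.1,"ty":0,"tz":0,"rx":0,"ry":0,"rz":0,"gripper":0.1},
    {"tx":-0.1,"ty":0,"tz":0,"rx":0,"ry":0,"rz":0,"gripper":0.1},
    {"tx":0,"ty":0,"tz":0,"rx":0,"ry":0,"rz":0,"gripper":0.1},
    {"tx":0,"ty":0,"tz":0,"rx":0,"ry":0,"rz":0,"gripper":0.1}
  ]
}}

```text
time_s: 26.5
ee_pos: [471.3, -211.5, 222.0]
ee_rot: [-180.0, -0.1, 90.0]
force: [0.9, -0.2, 0.9]
gripper_width: 41.0
gripper_force: 0.0
```

Run:
```python
from h import *
import pickle
S=grab('scene');D=grab('side');W=grab('wrist');print(env.state()['ee_pos'])
def dk(f,P,r=8):
    c=px(f,P).astype(int);im=f['frame'][c[1]-r:c[1]+r+1,c[0]-r:c[0]+r+1].astype(int)
    n,l,st,cc=cv2.connectedComponentsWithStats((im.max(2)<60).astype(np.uint8))
    if n<2: return None
    k=1+np.argmax(st[1:,4]); return cc[k]+c-r
for n,P in dict(med=(484,262.5,68),tall=(658.5,-264.6,96),small=(653.5,88.5,62),wide=(472,-87,67)).items():
    out=[]
    for f in(S,D):
        p=dk(f,P); out.append(None if p is None else (p-px(f,P)).round(1))
    print(n,'knob px dev',out)
o=pickle.load(open('scene0.pkl','rb'));o2=pickle.load(open('side0.pkl','rb'))
for n,P in dict(oil=(549,-170,24),loupe=(545,173,26)).items():
    for x,y in((o,S),(o2,D)):
        c=px(x,P).astype(int);t=x['frame'][c[1]-8:c[1]+9,c[0]-8:c[0]+9];z=y['frame'][c[1]-14:c[1]+15,c[0]-14:c[0]+15]
        m=cv2.matchTemplate(z,t,cv2.TM_CCOEFF_NORMED);print(n,np.array(cv2.minMaxLoc(m)[3])-6,m.max().round(3))
# mantel dial through cover (wrist): brightness centroid
c=px(W,(472,-87,41)).astype(int);print(c,px(W,(472,-87,67)))
```

```text
[ 471.52667709 -210.86903707  222.30368226]
med knob px dev [array([1.1, 0.2]), array([ 6.5, -3.6])]
tall knob px dev [array([ 1.5, -0.2]), array([ 0.5, -0.3])]
small knob px dev [array([1.2, 0.1]), array([0.4, 0. ])]
wide knob px dev [array([ 1.1, -0.1]), array([ 0.1, -0.1])]
oil [0 1] 0.735
oil [0 0] 0.627
loupe [0 0] 0.881
loupe [0 0] 0.859
[323  75] [323.12973788  71.26445155]
```

```bash
python3 -c "
from workcell import env
print(env.job_done())"
```

```text
the job is handed in; nothing more can be done
None
```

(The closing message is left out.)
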